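Fit the can capacitors into their chassis clamps

ROBOT

A 7-joint arm with a two-finger parallel gripper is mounted at the origin on the work surface. World frame = base frame: x ahead of the robot, y to its left, z up, the work surface at z = 0. Lengths are in mm, angles in rad, forces in N, time in s.
With the tool pointing down it reaches from about 400 to 875 mm from the base axis. Payload 4.4 kg.
Tool frame: the origin (TCP) lies at the very end of the fingers, on their centre line; the grasp point (between the pads) lies 19 mm behind it; z points along the fingers, y is the direction in which the jaws open and shut (so a half turn about z gives the same grasp; the last joint's range is limited). The gripper opens to 85 mm and grips with 20 to 120 N. Pads are 22 mm wide; open, the fingers measure 114 mm over their backs; the gripper's body (76 mm by 85 mm) begins 54 mm behind the grasp point. The pads swing forward as they close: fully open they stand 13 mm farther back than shut.
Start: joints at [1.184, 0.628, 0.038, 1.517, -0.027, 0.996, -0.02], TCP at [204.99, -616.844, 231.313] pointing down, gripper open.
Joint ranges: [-3.06, 3.06], [-0.37, 2.12], [-1.25, 1.32], [0.18, 2.47], [-1.1, 4.24], [0.23, 1.98], [-2.94, 2.94]. Speed limits (rad/s): [2.57, 2.57, 3.14, 3.14, 3.14, 3.14, 3.14].

INTERFACE

Orientations are given as [roll, pitch, yaw] about the fixed x, y, z axes, in that order (R = Rz(yaw) Ry(pitch) Rx(roll)).
In Python, from cell import read_state, get_image, finish_job gives the robot as it stands.
- The arm moves only by the tool carry_out, never from a script. Its argument "series" is a list that holds one entry, the list of rows, each a list of 7 numbers: the shift along the tool's x, y, z in cm, then the turn, a rotation vector about the tool's x, y, z in rad, then the finger opening in cm, from 0 to 8.54. In form: [[[x, y, z, wx, wy, wz, grip], ...]]. A call has 1 to 5 rows; each row is the pose to reach, as a shift and turn from the pose commanded when the call began, along the tool's axes at that moment; what a row does not reach only later rows make up. A row lasts 1/12 s, in which the tool goes at most 41.7 mm and 7.16 degrees, less where a joint would pass 70% of its speed; a pose out of reach is approached as far as the arm can. A call with a gripper value outside its range is refused whole. The fingers move at their own pace and stop on an object; the grip force is fixed at half the most. Time passes only in rows, so rows that repeat a pose let the fingers close. It gives the time, the measured TCP pose, the force and the opening at its end, in the units of the state.
- read_state(): the state, without advancing time (a new reading comes with each control period).
- get_image(name): name is "side" or "top" or "wrist"; returns a dict with "img" (400x640x3 uint8, blue, green, red), "z_map" (400x640 float32, mm along the optical axis (not along the pixel's ray), 0 where there is no reading), "mtx" (3x3 intrinsics, pixels), "T" (4x4, takes a point from camera to world coordinates); the wrist camera has in their place "T_tool_cam" (4x4, takes a point from camera to tool coordinates, whose origin is the TCP and whose axes are the flange's). Camera axes: x right, y down, z forward; pixel columns grow to the right and rows downward; lengths in mm; the calibration is good to about 2 mm. A picture is of the moment at which its call begins: read the wrist's pose just before it.
- finish_job(): hands the job in, once; it reports no verdict.
The state is a dict: "clock": time; "qpos": joint angles; "qd": joint speeds; "tau": joint torques, N m; "eef_pos": TCP position; "tool_rot": TCP orientation; "force": force on the tool from outside, world axes, zero at the start; "torque": the same for the moment, N m; "width": finger opening in mm.
Only numpy, scipy, OpenCV 4.12 (cv2) and the standard library are available. Lean on these libraries where they do the work, as an engineer would, in place of code of your own. Each camera call takes 0.05 s, during which the arm holds its last target.

TASK

Fit the four round can capacitors into the open clamp rings on the aluminium chassis: the smallest can in the smallest ring, the second smallest in the second smallest, and so on up to the largest can in the largest ring. Each must end up standing upright inside its ring with its foot flat on the chassis plate, let go; set them down gently, without dropping or knocking any over. Leave the heat sink and the transformer that stand among them where they are.

Things in the scene. Friction and masses are not known exactly. Their poses are not given: they have to be found in the camera images.
- cap_small: The smallest of four can capacitors: a loose upright cylinder 24 mm in diameter and 55 mm tall with a black sleeve, grey top disc and two brass studs that stand 6 mm above its top. It stands on the white bench, to the robot's right. Origin: centre of its underside; z up along its axis; yaw is arbitrary.
- cap_medium: The second smallest of four can capacitors: a loose upright cylinder 35 mm in diameter and 64 mm tall with a black sleeve, grey top disc and two brass studs that stand 6 mm above its top. It stands on the white bench, to the robot's right. Origin: centre of its underside; z up along its axis; yaw is arbitrary.
- cap_large: The second largest of four can capacitors: a loose upright cylinder 46 mm in diameter and 73 mm tall with a black sleeve, grey top disc and two brass studs that stand 6 mm above its top. It stands on the white bench, to the robot's right. Origin: centre of its underside; z up along its axis; yaw is arbitrary.
- cap_biggest: The largest of four can capacitors: a loose upright cylinder 57 mm in diameter and 82 mm tall with a black sleeve, grey top disc and two brass studs that stand 6 mm above its top. It stands on the white bench, to the robot's right. Origin: centre of its underside; z up along its axis; yaw is arbitrary.
- clamp_small: The smallest of four open clamp rings: dark steel, bore 40 mm, outside 46 mm, 10 mm high, ears reach 8 mm out along its +x. Fixed on the aluminium chassis plate (260 mm square, top 10 mm above bench, robot's left, 12 mm high strip on one edge), open down to it. Rings stand in a 110 mm square, any at any corner. Origin: ring centre at the plate's top, where a can's foot rests; z up.
- clamp_medium: The second smallest of four open clamp rings: dark steel, bore 51 mm, outside 57 mm, 10 mm high, ears reach 8 mm out along its +x. Fixed on the aluminium chassis plate (260 mm square, top 10 mm above bench, robot's left, 12 mm high strip on one edge), open down to it. Rings stand in a 110 mm square, any at any corner. Origin: ring centre at the plate's top, where a can's foot rests; z up.
- clamp_large: The second largest of four open clamp rings: dark steel, bore 62 mm, outside 68 mm, 10 mm high, ears reach 8 mm out along its +x. Fixed on the aluminium chassis plate (260 mm square, top 10 mm above bench, robot's left, 12 mm high strip on one edge), open down to it. Rings stand in a 110 mm square, any at any corner. Origin: ring centre at the plate's top, where a can's foot rests; z up.
- clamp_biggest: The largest of four open clamp rings: dark steel, bore 73 mm, outside 79 mm, 10 mm high, ears reach 8 mm out along its +x. Fixed on the aluminium chassis plate (260 mm square, top 10 mm above bench, robot's left, 12 mm high strip on one edge), open down to it. Rings stand in a 110 mm square, any at any corner. Origin: ring centre at the plate's top, where a can's foot rests; z up.
- heatsink: Dark finned heat sink, 50 x 50 mm and 32 mm high, loose on the bench among the cans; to be left alone. Origin: centre of its underside, z up.
- transformer: Small transformer (steel core, yellow winding), 44 (x) x 56 (y) mm and 46 mm high, loose on the bench among the cans; to be left alone. Origin: centre of its underside, z up.

How it is judged:
By the outcome, as a careful person would: the job done as asked, in the order asked, and still so for the second after the job is handed in, with the robot touching nothing.
It also fails if it takes over 118 s, if anything falls off the work surface, if the arm or the gripper's body presses on something with over 40 N, if the wrist force passes 120 N, or if a joint passes its speed limit or range.

## Working session

There is one attempt and no reset: what is moved stays moved. The work goes in short steps, Python scripts to look and compute and a tool call to move; the robot and the scene stay as the last step left them, time stands still between calls to the robot, and variables do not carry over. Pictures are saved under pics/ and viewed, and the job is handed in when it is done.

Besides the shell and the picture viewer there is one more tool, called after ">>>" as a command line: name --argument value ..., lists and objects as JSON in quotes. carry_out: Moves the arm, as the interface text tells. Its arguments: {"type":"object","properties":{"series":{"type":"array","items":{"type":"array","items":{"type":"array","items":{"type":"number"}}}}},"required":["series"]}

```bash
mkdir -p pics; ls; python3 - <<'E'
from cell import read_state,get_image
import cv2,numpy as np
s=read_state();print(s)
for n in("side","top","wrist"):
    d=get_image(n);cv2.imwrite(f"pics/{n}0.png",d["img"]);np.savez(f"/tmp/{n}0.npz",**{k:v for k,v in d.items()})
    print(n,d["mtx"],d.get("T",d.get("T_tool_cam")))
E
```

```text
pics
{'clock': 0.0, 'qpos': array([ 1.18420528,  0.6293429 ,  0.03842186,  1.51837151, -0.02699293,
        0.996261  , -0.01998998]), 'qd': array([ 2.16852942e-04,  2.12621294e-05,  3.05361796e-06, -9.06856761e-04,
       -7.84958178e-04,  1.16102618e-03,  1.16850690e-03]), 'tau': array([-4.63994274e-04, -5.63406837e+01,  1.22603294e+00, -1.93447423e+01,
        1.10198051e-02,  1.06694992e-02, -7.19116233e-07]), 'eef_pos': array([ 204.79945316, -616.24601436,  230.38966989]), 'tool_rot': array([-3.13972739e+00,  1.84232764e-05,  3.20821111e-01]), 'force': array([ 0.43749529, -0.17936288, -0.40353582]), 'torque': array([-0.03656249, -0.0237211 , -0.03170502]), 'width': 85.45683926243161}
side [[511.57203529   0.         312.86545384]
 [  0.         511.57203529 202.41560097]
 [  0.           0.           1.        ]] [[-8.39449413e-01 -3.56380056e-01  4.10265692e-01  1.22440395e+02]
 [-5.43428141e-01  5.45981279e-01 -6.37644335e-01  6.30666611e+02]
 [ 3.24633669e-03 -7.58220086e-01 -6.51990616e-01  6.93247310e+02]
 [ 0.00000000e+00  0.00000000e+00  0.00000000e+00  1.00000000e+00]]
top [[414.51543903   0.         316.96334271]
 [  0.         414.51543903 202.0036547 ]
 [  0.           0.           1.        ]] [[ 1.30410772e-02 -9.97422631e-01  7.05551270e-02  4.76878188e+02]
 [-9.99840034e-01 -1.21437993e-02  1.31314457e-02 -3.87714919e+01]
 [-1.22407938e-02 -7.07150888e-02 -9.97421445e-01  8.77472327e+02]
 [ 0.00000000e+00  0.00000000e+00  0.00000000e+00  1.00000000e+00]]
wrist [[327.03025749   0.         318.35889654]
 [  0.         327.03025749 192.60415528]
 [  0.           0.           1.        ]] [[ 3.57494015e-04 -9.46802791e-01 -3.21814149e-01  8.29869346e+01]
 [ 9.99999936e-01  3.30852920e-04  1.37475384e-04 -6.26324250e-01]
 [-2.36889266e-05 -3.21814177e-01  9.46802849e-01 -1.41439882e+02]
 [ 0.00000000e+00  0.00000000e+00  0.00000000e+00  1.00000000e+00]]
```

View pics/top0.png

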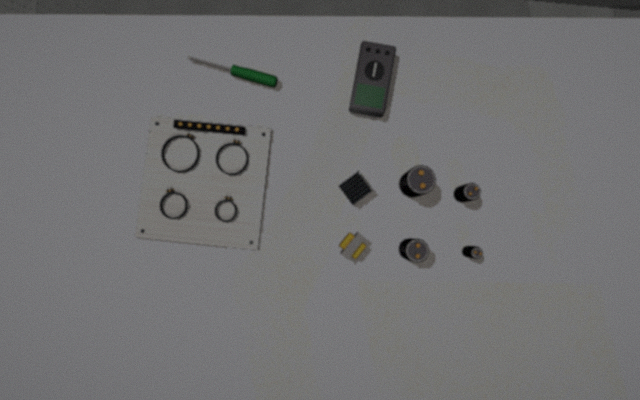

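View pics/side0.png

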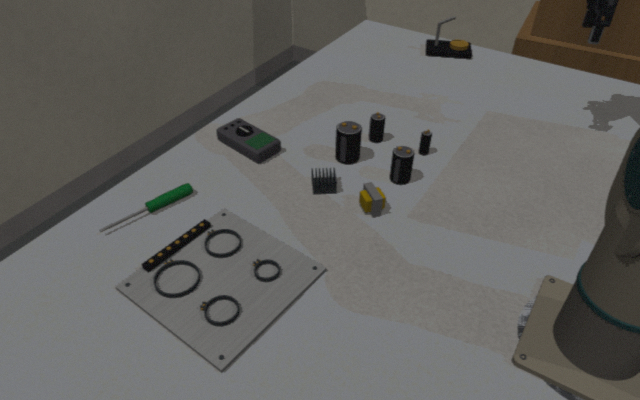

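View pics/wrist0.png

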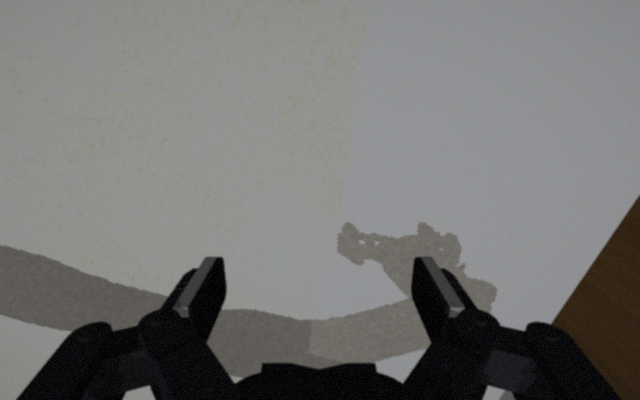

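```bash
cat > h.py <<'E'
import numpy as np,cv2
def cloud(d):
    z=d["z_map"];K=d["mtx"];v,u=np.mgrid[:400,:640]
    P=np.stack([(u-K[0,2])/K[0,0]*z,(v-K[1,2])/K[1,1]*z,z],-1)
    T=d["T"];return P@T[:3,:3].T+T[:3,3]
def proj(d,p):
    T=np.linalg.inv(d["T"]);q=T[:3,:3]@np.array(p,float)+T[:3,3];q=d["mtx"]@q;return q[:2]/q[2]
E
python3 - <<'E'
from h import *
for n in("top","side"):
    d=dict(np.load(f"/tmp/{n}0.npz"));W=cloud(d)
    print(n,"tcp",proj(d,[205,-616,231]),"base",proj(d,[0,0,0]))
    for u,v in ((200,300),(600,355),(420,180),(417,250),(472,190),(476,253),(180,145),(233,190),(500,100)) if n=="top" else ((347,130),(402,155),(377,120),(426,133),(178,260),(230,280),(300,200),(600,15)):
        print((u,v),W[v,u].round(1),d["z_map"][v,u])
E
```

```text
top tcp [706.97230226 419.24191075] base [300.10684926 466.45783609]
(200, 300) [330.4 214.8   1.1] 867.0959
(600, 355) [ 2.313e+02 -6.121e+02 -2.000e-01] 850.5974
(420, 180) [ 577.9 -225.8   83.4] 796.6939
(417, 250) [ 443.5 -222.    72.6] 798.06604
(472, 190) [ 561.5 -331.1   66.5] 811.03235
(476, 253) [ 438.6 -340.6   57.3] 811.3755
(180, 145) [656.3 265.8   9.6] 882.28796
(233, 190) [561.4 149.9  10.1] 873.578
(500, 100) [ 763.7 -418.    -1.1] 891.5295
side tcp [587.47130208  39.64693069] base [594.93626915 345.55749549]
(347, 130) [ 575.4 -210.1   83.9] 1119.183
(402, 155) [ 439.3 -204.5   73.3] 1066.7748
(377, 120) [ 554.4 -315.3   62.3] 1191.796
(426, 133) [ 439.8 -336.5   55.7] 1162.5964
(178, 260) [661.3 236.3  20.7] 911.0318
(230, 280) [561.2 214.6   9.1] 891.36273
(300, 200) [586.6 -40.9  -1.8] 1071.7762
(600, 15) [ 194.  -543.3  310.6] 1027.4208
```

```bash
python3 - <<'E'
import cv2
for n,(a,b,c,e) in {"top":(100,270,120,500),"side":(90,370,80,460)}.items():
    im=cv2.imread(f"pics/{n}0.png")[a:b,c:e];im=cv2.convertScaleAbs(cv2.resize(im,None,fx=2,fy=2,interpolation=cv2.INTER_CUBIC),alpha=1.5);cv2.imwrite(f"pics/{n}0z.png",im)
E
cat >> h.py <<'E'
from scipy.optimize import least_squares
def fitc(P,r=None):
    f=(lambda p:np.hypot(P[:,0]-p[0],P[:,1]-p[1])-r)
    return least_squares(f,P.mean(0),loss="soft_l1").x
E
python3 - <<'E'
from h import *
caps=dict(small=(439,-338,55,12),medium=(560,-331,64,17.5),large=(444,-222,73,23),big=(578,-226,82,28.5))
rings=dict(small=(541,153,21.5),medium=(549,267,27),large=(645,142,32.5),big=(650,260,38))
for n in("top","side"):
    d=dict(np.load(f"/tmp/{n}0.npz"));W=cloud(d);im=d["img"];g=cv2.cvtColor(im,6)
    print(n)
    for k,(x,y,h,r) in caps.items():
        m=(np.hypot(W[...,0]-x,W[...,1]-y)<r+12)&(abs(W[...,2]-h)<3)
        if n=="top":
            # body points with side visible excluded: top disc only
            pass
        P=W[m][:,:2]
        (c,R)=cv2.minEnclosingCircle(P.astype(np.float32)); print(k,"n",m.sum(),"mean",P.mean(0).round(1),"z",np.median(W[m][:,2]).round(1),"mec",np.round(c,1),round(R,1))
    # rings: intersect rays of dark pixels with z=20 plane
    K=d["mtx"];T=d["T"];v,u=np.mgrid[:400,:640]
    D=np.stack([(u-K[0,2])/K[0,0],(v-K[1,2])/K[1,1],np.ones(u.shape)],-1)@T[:3,:3].T
    for zp in (20,15):
      Q=T[:3,3]+D*((zp-T[2,3])/D[...,2])[...,None]
      for k,(x,y,r) in rings.items():
        rr=np.hypot(Q[...,0]-x,Q[...,1]-y)
        loc=(rr<r+14); th=np.median(g[loc])*0.72
        m=(rr<r+10)&(rr>r-12)&(g<th)
        P=Q[m][:,:2]
        p=least_squares(lambda p:np.hypot(P[:,0]-p[0],P[:,1]-p[1])-p[2],[x,y,r],loss="soft_l1",f_scale=2).x
        e=P-p[:2];e=e[np.hypot(*e.T)>p[2]+5]
        print(zp,k,m.sum(),p.round(1),"ear dir",np.degrees(np.arctan2(*e.mean(0)[::-1])).round() if len(e) else None)
    m=(g<1)
E
```

```text
top
small n 92 mean [ 439.2 -340. ] z 56.1 mec [ 438.7 -340.6] 11.9
medium n 195 mean [ 558.2 -329.4] z 65.2 mec [ 558.7 -330.1] 17.6
large n 350 mean [ 442.8 -219.7] z 74.2 mec [ 442.3 -220.3] 23.0
big n 535 mean [ 578.3 -225.6] z 83.2 mec [ 578.9 -226. ] 28.9
20 small 91 [520.7 160.3  19.6] ear dir -6.0
20 medium 143 [532.7 269.5  25.5] ear dir 15.0
20 large 218 [646.5 141.4  35.1] ear dir 124.0
20 big 388 [644.5 259.4  39.3] ear dir -5.0
15 small 94 [521.3 161.2  19.6] ear dir -5.0
15 medium 148 [533.5 270.7  25.7] ear dir 10.0
15 large 210 [646.5 141.4  35.1] ear dir 140.0
15 big 395 [642.9 260.8  38.8] ear dir -7.0
side
small n 42 mean [ 440.4 -336.6] z 54.9 mec [ 439.9 -338.3] 13.5
medium n 86 mean [ 558.5 -325. ] z 64.1 mec [ 558.5 -326.4] 17.9
large n 195 mean [ 442.7 -215.5] z 73.1 mec [ 443.5 -218.2] 24.5
big n 264 mean [ 578.3 -221. ] z 82.3 mec [ 580.8 -223.8] 29.7
20 small 124 [ 246632.4 -202886.3  319052.8] ear dir 140.0
20 medium 164 [531.8 275.   24.4] ear dir 25.0
20 large 210 [647.  142.8  32.6] ear dir 51.0
20 big 417 [649.8 261.   38.8] ear dir -12.0
15 small 119 [521.3 163.6  18.9] ear dir 0.0
15 medium 177 [533.8 273.   25.3] ear dir 18.0
15 large 203 [647.1 142.4  32.8] ear dir 45.0
15 big 477 [644.5 262.8  39.4] ear dir -11.0
```

View pics/top0z.png

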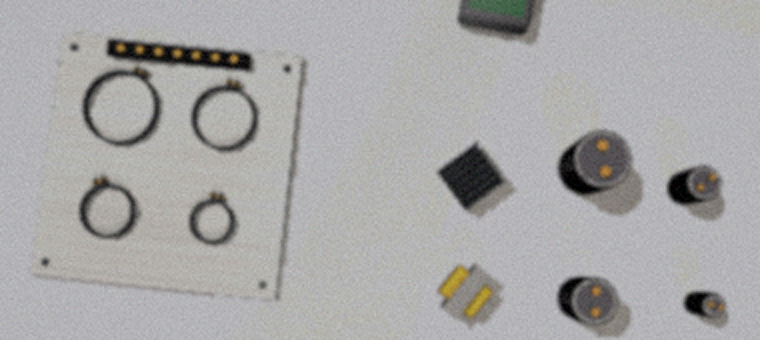

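View pics/side0z.png

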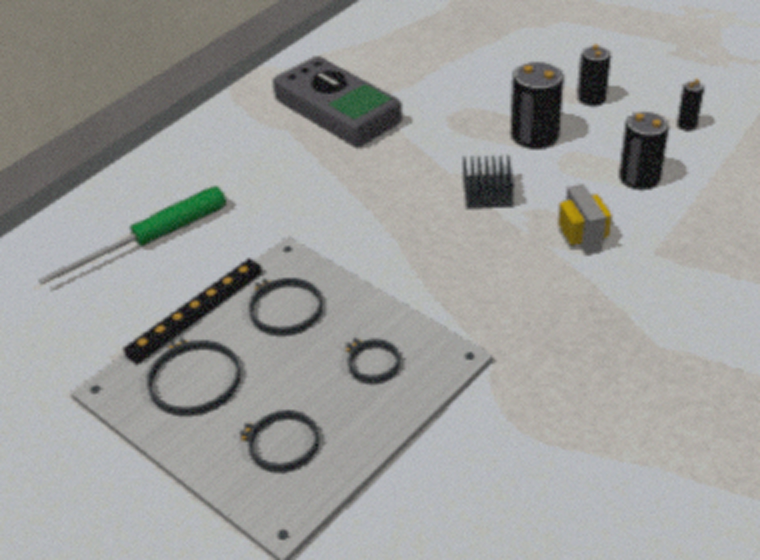

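```bash
cat > sq.py <<'E'
from h import *
rad=dict(small=21.5,medium=27,large=32.5,big=38)
off=dict(small=(-55,-55),medium=(-55,55),large=(55,-55),big=(55,55))
import sys
for n in("top","side"):
    d=dict(np.load(f"/tmp/{n}0.npz"));g=cv2.cvtColor(d["img"],6).astype(float)
    g=cv2.GaussianBlur(g,(0,0),0.8)
    def cost(p,one=None,ret=False):
        c,s=np.cos(p[2]),np.sin(p[2]);tot=0
        for k in rad:
            o=off[k];cx=p[0]+c*o[0]-s*o[1];cy=p[1]+s*o[0]+c*o[1]
            if one and k!=one: continue
            a=np.linspace(0,2*np.pi,120)
            P=np.stack([cx+rad[k]*np.cos(a),cy+rad[k]*np.sin(a),np.full(120,18.)],1)
            T=np.linalg.inv(d["T"]);q=P@T[:3,:3].T+T[:3,3];q=q@d["mtx"].T;q=q[:,:2]/q[:,2:]
            tot+=cv2.remap(g.astype(np.float32),q[:,0].astype(np.float32)[None],q[:,1].astype(np.float32)[None],1).mean()
        return tot
    from scipy.optimize import differential_evolution as DE
    r=DE(cost,[(560,610),(185,230),(-.25,.25)],seed=1,tol=1e-8,maxiter=200)
    print(n,r.x,r.fun)
    c,s=np.cos(r.x[2]),np.sin(r.x[2])
    for k,o in off.items():
        e=DE(lambda t:cost([r.x[0]+t[0],r.x[1]+t[1],r.x[2]],one=k),[(-6,6)]*2,seed=1)
        print(k,round(r.x[0]+c*o[0]-s*o[1],1),round(r.x[1]+s*o[0]+c*o[1],1),"indiv shift",e.x.round(1),round(e.fun))
E
python3 sq.py
```

```text
top [ 5.77377674e+02  2.11479225e+02 -9.09111537e-02] 211.68020629882812
small 517.6 161.7 indiv shift [0.5 0.1] 56
medium 527.6 271.2 indiv shift [ 0. -0.] 50
large 627.2 151.7 indiv shift [-0.3  0.2] 55
big 637.1 261.3 indiv shift [-0.4 -0.3] 50
side [ 5.75164425e+02  2.17210882e+02 -8.96630504e-02] 158.15020751953125
small 515.5 167.4 indiv shift [0.2 0.3] 40
medium 525.3 276.9 indiv shift [ 0.2 -0.3] 38
large 625.0 157.5 indiv shift [-0.3  0.4] 40
big 634.9 267.1 indiv shift [-0.3 -0.3] 39
```

>>> carry_out --series '[[[15, -9, 0, 0, 0, 0.16, 8.5], [31, -18.9, 0, 0, 0, 0.32, 8.5], [31, -18.9, 0, 0, 0, 0.32, 8.5], [31, -18.9, 0, 0, 0, 0.32, 8.5], [31, -18.9, 0, 0, 0, 0.32, 8.5]]]'

```text
clock: 0.57
eef_pos: [340.6, -456.1, 231.1]
tool_rot: [-3.141, 0.0, 0.0]
force: [0.5, 0.3, -0.1]
width: 85.4
```

>>> carry_out --series '[[[3, -3.5, 3, 0, 0, 0, 8.5], [6, -7, 6, 0, 0, 0, 8.5], [9.9, -11.6, 9, 0, 0, 0, 8.5], [9.9, -11.6, 9, 0, 0, 0, 8.5], [9.9, -11.6, 9, 0, 0, 0, 8.5]]]'

```text
clock: 0.98
eef_pos: [442.0, -334.0, 138.3]
tool_rot: [-3.135, 0.001, 0.009]
force: [0.8, 0.9, -1.1]
width: 85.5
```

```bash
cat > w.py <<'E'
import sys
from h import *
from cell import read_state,get_image
from scipy.spatial.transform import Rotation as R
def wrist(name):
    s=read_state();d=get_image("wrist")
    M=np.eye(4);M[:3,:3]=R.from_euler("xyz",s["tool_rot"]).as_matrix();M[:3,3]=s["eef_pos"]
    d["T"]=M@d["T_tool_cam"]
    cv2.imwrite(f"pics/{name}.png",d["img"]);np.savez(f"/tmp/{name}.npz",**d)
    print("tcp",s["eef_pos"].round(1),s["tool_rot"].round(3),"F",s["force"].round(1),"w",round(s["width"],1),"t",round(s["clock"],2))
    return d,cloud(d)
def caps(W,h,x,y,r):
    m=(np.hypot(W[...,0]-x,W[...,1]-y)<r+15)&(abs(W[...,2]-h)<4)
    P=W[m][:,:2].astype(np.float32);c,R_=cv2.minEnclosingCircle(P);print("cap n",m.sum(),"mean",P.mean(0),"mec",np.round(c,1),R_,"z",np.median(W[m][:,2]))
E
python3 - <<'E'
from w import *
d,W=wrist("w1")
caps(W,55,439,-339,12)
E
```

```text
tcp [ 442.  -334.   138.3] [-3.135e+00  1.000e-03  9.000e-03] F [ 0.8  0.9 -1.1] w 85.5 t 0.98
cap n 685 mean [ 440.87503 -341.40366] mec [ 439.8 -341.5] 11.82355785369873 z 54.45991021884976
```

View pics/w1.png

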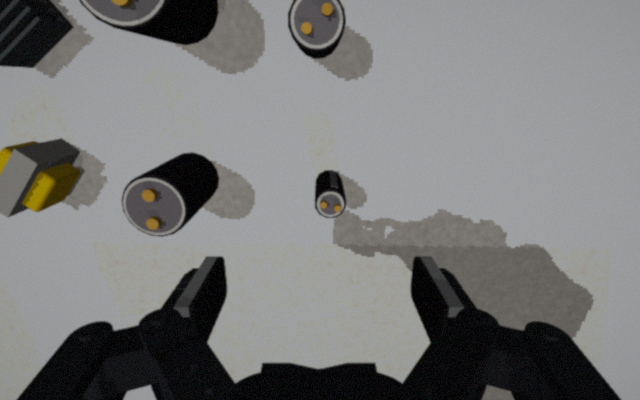

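>>> carry_out --series '[[[0, 0, 0, 0, 0, 0, 8.5], [0, 0, 0, 0, 0, 0, 8.5], [0, 0, 0, 0, 0, 0, 8.5]]]'

```text
clock: 1.28
eef_pos: [437.6, -344.1, 142.1]
tool_rot: [3.14, -0.0, -0.002]
force: [-0.3, -0.0, 0.1]
width: 84.9
```

```bash
python3 - <<'E'
from w import *
d,W=wrist("w2")
caps(W,55,439,-339,12)
caps(W,64,558,-330,17.5)
caps(W,73,443,-220,23)
E
```

```text
tcp [ 437.6 -344.1  142.1] [ 3.14e+00 -0.00e+00 -2.00e-03] F [-0.3 -0.   0.1] w 84.9 t 1.28
cap n 679 mean [ 440.64566 -341.5573 ] mec [ 439.6 -341.3] 11.902917861938477 z 54.468147977756274
cap n 2020 mean [ 555.26996 -330.8946 ] mec [ 559.  -330.6] 17.36417579650879 z 63.80991073089322
cap n 3044 mean [ 444.35507 -222.55995] mec [ 443.3 -220.7] 23.51393699645996 z 72.7759851825974
```

>>> carry_out --series '[[[0.2, -0.28, 3, 0, 0, 0, 7], [0.2, -0.28, 6, 0, 0, 0, 6], [0.2, -0.28, 9, 0, 0, 0, 6], [0.2, -0.28, 11, 0, 0, 0, 6], [0.2, -0.28, 12.2, 0, 0, 0, 6]]]'

```text
clock: 1.75
eef_pos: [438.8, -339.9, 17.6]
tool_rot: [-3.141, 0.002, -0.002]
force: [0.2, -0.1, -1.0]
width: 60.2
```

>>> carry_out --series '[[[0, 0, 0, 0, 0, 0, 4], [0, 0, 0, 0, 0, 0, 2], [0, 0, 0, 0, 0, 0, 0], [0, 0, 0, 0, 0, 0, 0], [0, 0, 0, 0, 0, 0, 0]]]'

```text
clock: 2.17
eef_pos: [441.5, -340.0, 20.9]
tool_rot: [3.14, -0.002, 0.001]
force: [-0.1, -0.4, 4.3]
width: 22.6
```

>>> carry_out --series '[[[0, 0, 0, 0, 0, 0, 0], [0, 0, 0, 0, 0, 0, 0], [0, 0, 0, 0, 0, 0, 0]]]'

```text
clock: 2.42
eef_pos: [441.5, -340.0, 20.9]
tool_rot: [3.14, -0.002, 0.001]
force: [-0.8, -1.0, 6.0]
width: 22.8
```

>>> carry_out --series '[[[0, 0, -1, 0, 0, 0, 0], [0, 0, -4, 0, 0, 0, 0], [0, 0, -8, 0, 0, 0, 0], [0, 0, -11, 0, 0, 0, 0], [0, 0, -12, 0, 0, 0, 0]]]'

```text
clock: 2.83
eef_pos: [442.7, -340.6, 144.5]
tool_rot: [3.137, -0.006, 0.001]
force: [0.3, -0.1, -0.4]
width: 22.5
```

>>> carry_out --series '[[[0.3, -2, 0, 0, 0, 0, 0], [0.9, -6, 0, 0, 0, 0, 0], [1.5, -10, 0, 0, 0, 0, 0], [2.1, -14, 0, 0, 0, 0, 0], [2.7, -18, 0, 0, 0, 0, 0]]]'

```text
clock: 3.25
eef_pos: [467.2, -157.2, 139.7]
tool_rot: [-3.141, -0.0, 0.0]
force: [0.9, -0.1, 0.3]
width: 22.8
```

>>> carry_out --series '[[[0.6, -4, 0, 0, 0, 0, 0], [1.2, -8, 0, 0, 0, 0, 0], [1.8, -12, 0, 0, 0, 0, 0], [2.4, -16, 0, 0, 0, 0, 0], [3, -19.5, 0, 0, 0, 0, 0]]]'

```text
clock: 3.67
eef_pos: [496.9, 39.2, 139.6]
tool_rot: [-3.141, 0.0, 0.003]
force: [0.3, 0.1, 0.2]
width: 22.7
```

>>> carry_out --series '[[[0.5, -3, 0, 0, 0, 0, 0], [1.2, -6, 0, 0, 0, 0, 0], [1.8, -9, 0, 0, 0, 0, 0], [1.8, -11, 0, 0, 0, 0, 0], [1.8, -12, 0, 0, 0, 0, 0]]]'

```text
clock: 4.08
eef_pos: [514.7, 160.2, 139.4]
tool_rot: [-3.14, 0.0, 0.006]
force: [0.5, 0.2, 0.4]
width: 22.8
```

>>> carry_out --series '[[[0, 0, 0, 0, 0, 0, 0], [0, 0, 0, 0, 0, 0, 0], [0, 0, 0, 0, 0, 0, 0], [0, 0, 0, 0, 0, 0, 0]]]'

```text
clock: 4.42
eef_pos: [515.3, 153.7, 139.5]
tool_rot: [3.141, 0.0, -0.002]
force: [0.1, 0.4, -0.0]
width: 22.7
```

```bash
python3 - <<'E'
from w import *
d,W=wrist("w3")
E
```

```text
tcp [515.3 153.7 139.5] [ 3.141e+00  0.000e+00 -2.000e-03] F [ 0.1  0.4 -0. ] w 22.7 t 4.42
```

View pics/w3.png

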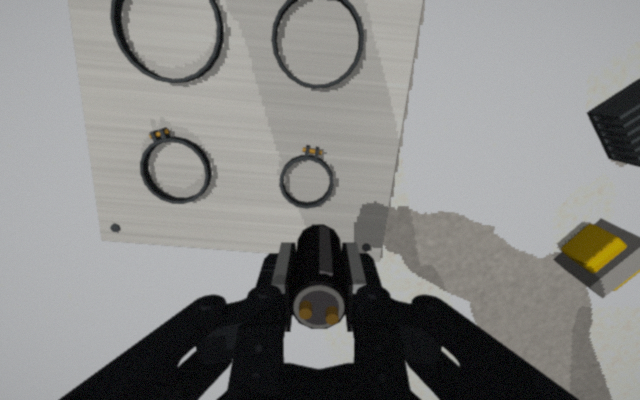

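```bash
cat >> w.py <<'E'
rad=dict(small=21.5,medium=27,large=32.5,big=38)
off=dict(small=(-55,-55),medium=(-55,55),large=(55,-55),big=(55,55))
from scipy.optimize import differential_evolution as DE
def square(d,use=("small","medium","large","big")):
    # dark line of the rings (mid height) against plate brightness, by local contrast
    g=cv2.cvtColor(d["img"],6).astype(np.float32);g=cv2.GaussianBlur(g,(0,0),0.8)
    T=np.linalg.inv(d["T"]);a=np.linspace(0,2*np.pi,160)
    def samp(cx,cy,r):
        P=np.stack([cx+r*np.cos(a),cy+r*np.sin(a),np.full(160,20.)],1)
        q=P@T[:3,:3].T+T[:3,3];q=q@d["mtx"].T;q=(q[:,:2]/q[:,2:]).astype(np.float32)
        v=cv2.remap(g,q[:,0][None],q[:,1][None],1,borderMode=cv2.BORDER_CONSTANT,borderValue=-1)[0]
        return np.where(v<0,np.nan,v)
    def one(k,cx,cy):
        return np.nanmean(samp(cx,cy,rad[k])-0.5*samp(cx,cy,rad[k]-6)-0.5*samp(cx,cy,rad[k]+6))
    def cen(p):
        c,s=np.cos(p[2]),np.sin(p[2]);return {k:(p[0]+c*o[0]-s*o[1],p[1]+s*o[0]+c*o[1]) for k,o in off.items()}
    cost=lambda p:sum(one(k,*cen(p)[k]) for k in use)
    r=DE(cost,[(565,590),(198,225),(-.15,0.0)],seed=1,tol=1e-8)
    c=cen(r.x);print("sq",r.x.round(3),round(r.fun))
    for k in use:
        e=DE(lambda t:one(k,c[k][0]+t[0],c[k][1]+t[1]),[(-6,6)]*2,seed=1);print(k,np.round(c[k],1),e.x.round(1),round(e.fun))
E
python3 - <<'E'
from w import *
d=dict(np.load("/tmp/w3.npz"));square(d,("small","medium","large"))
W=cloud(d)
for u,v in((319,306),(330,315),(305,295),(319,300),(307,180),(280,180)):print((u,v),W[v,u].round(1))
tp=dict(np.load("/tmp/top0.npz"));square(tp)
E
```

```text
sq [ 5.78224e+02  2.12739e+02 -8.90000e-02] -237
small [518.5 162.9] [0.8 0.6] -88
medium [528.3 272.4] [ 0.7 -1.6] -101
large [628.1 153.1] [-1.2  1.1] -84
(319, 306) [514.6 154.  173.7]
(330, 315) [514.6 149.9 178.9]
(305, 295) [520.1 159.4 174.2]
(319, 300) [517.2 154.  173.5]
(307, 180) [517.  164.    8.5]
(280, 180) [520.3 186.2  19.2]
sq [ 5.77024e+02  2.10847e+02 -9.10000e-02] -181
small [517.3 161. ] [0.2 0.1] -43
medium [527.2 270.6] [ 0.3 -0.1] -45
large [626.8 151.1] [-0.3  0.3] -46
big [636.8 260.6] [-0.3 -0.3] -48
```

>>> carry_out --series '[[[0.42, -0.83, 2, 0, 0, 0, 0], [0.42, -0.83, 5, 0, 0, 0, 0], [0.42, -0.83, 7.5, 0, 0, 0, 0], [0.42, -0.83, 8, 0, 0, 0, 0], [0.42, -0.83, 8, 0, 0, 0, 0]]]'

```text
clock: 4.88
eef_pos: [518.2, 162.8, 58.0]
tool_rot: [3.14, 0.004, -0.001]
force: [0.2, 0.5, 1.3]
width: 22.5
```

>>> carry_out --series '[[[0, 0, 0, 0, 0, 0, 0], [0, 0, 0, 0, 0, 0, 0], [0, 0, 0, 0, 0, 0, 0]]]'

```text
clock: 5.13
eef_pos: [520.5, 164.4, 60.8]
tool_rot: [-3.141, -0.003, 0.0]
force: [-0.7, 0.7, -0.5]
width: 22.9
```

```bash
python3 - <<'E'
from w import *
d,W=wrist("w4")
m=(abs(W[...,2]-94)<3)&(np.hypot(W[...,0]-519,W[...,1]-162)<20)
print(W[m].mean(0),m.sum());caps(W,94,519,162,5)
t=get_image("top");s=get_image("side")
o=[cv2.convertScaleAbs(cv2.resize(i["img"][a:b,c:e],(400,320),interpolation=2),alpha=1.5) for i,(a,b,c,e) in((t,(100,260,130,330)),(s,(180,340,160,360)))]
cv2.imwrite("pics/ts4.png",np.hstack(o))
E
```

```text
tcp [520.5 164.4  60.8] [-3.141e+00 -3.000e-03  0.000e+00] F [-0.7  0.7 -0.5] w 22.9 t 5.13
[522.1695795  164.08642367  94.39651436] 2588
cap n 3047 mean [522.4419  163.92807] mec [520.1 161.9] 19.425235748291016 z 94.59374615390189
```

View pics/w4.png

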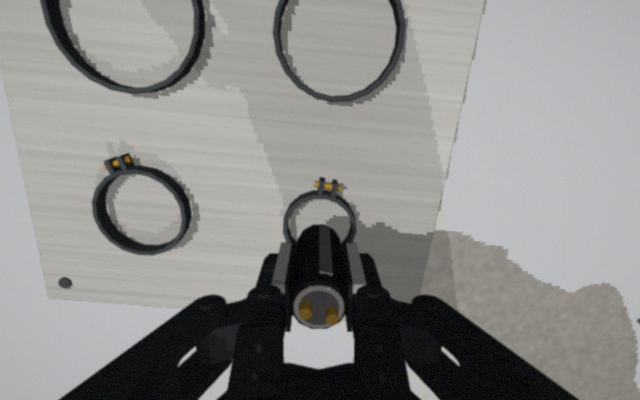

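View pics/ts4.png

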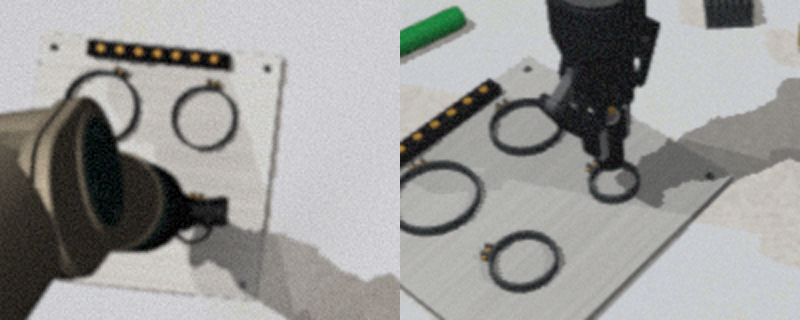

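```bash
python3 - <<'E'
from w import *
d=dict(np.load("/tmp/w4.npz"));square(d,("medium","large"))
W=cloud(d);W2=W.copy()
m=(abs(W[...,2]-95.5)<1.5)&(np.hypot(W[...,0]-519,W[...,1]-162)<16)
import collections
v,u=np.nonzero(m);k=(v>285)&(u>288)&(u<350);print(u[k].min(),u[k].max(),v[k].min(),v[k].max(),W[v[k],u[k]].mean(0))
E
```

```text
sq [ 5.77965e+02  2.12986e+02 -8.50000e-02] -150
medium [527.9 272.5] [ 2.1 -2.3] -108
large [628.1 153.5] [-0.7  1.1] -94
289 349 286 331 [520.10822653 164.56652806  94.948384  ]
```

>>> carry_out --series '[[[-0.1, 0.1, 1, 0, 0, 0, 0], [-0.1, 0.1, 2, 0, 0, 0, 0], [-0.1, 0.1, 2.4, 0, 0, 0, 0], [-0.1, 0.1, 2.6, 0, 0, 0, 0], [-0.1, 0.1, 2.7, 0, 0, 0, 0]]]'

```text
clock: 5.7
eef_pos: [517.9, 163.1, 31.4]
tool_rot: [3.141, 0.001, 0.001]
force: [0.1, -0.0, 0.3]
width: 22.8
```

>>> carry_out --series '[[[0, 0, 0, 0, 0, 0, 0], [0, 0, 0.1, 0, 0, 0, 0], [0, 0, 0.1, 0, 0, 0, 0], [0, 0, 0.1, 0, 0, 0, 0]]]'

```text
clock: 6.03
eef_pos: [518.6, 163.4, 31.5]
tool_rot: [-3.141, -0.0, 0.001]
force: [0.4, 0.1, 0.6]
width: 22.8
```

>>> carry_out --series '[[[0, 0, 0.05, 0, 0, 0, 0], [0, 0, 0.1, 0, 0, 0, 0], [0, 0, 0.1, 0, 0, 0, 0], [0, 0, 0.1, 0, 0, 0, 0]]]'

```text
clock: 6.37
eef_pos: [518.6, 163.4, 30.9]
tool_rot: [-3.141, -0.001, 0.001]
force: [-1.5, -0.8, 5.7]
width: 22.1
```

>>> carry_out --series '[[[0, 0, 0, 0, 0, 0, 2.8], [0, 0, 0, 0, 0, 0, 3.4], [0, 0, 0, 0, 0, 0, 4], [0, 0, 0, 0, 0, 0, 4.5], [0, 0, 0, 0, 0, 0, 4.5]]]'

```text
clock: 6.78
eef_pos: [518.4, 163.3, 30.2]
tool_rot: [3.141, 0.0, 0.001]
force: [0.4, -0.8, 0.1]
width: 45.1
```

>>> carry_out --series '[[[0, 0, -1, 0, 0, 0, 4.5], [0, 0, -4, 0, 0, 0, 4.5], [0, 0, -8, 0, 0, 0, 5], [0, 0, -12, 0, 0, 0, 6], [0, 0, -14, 0, 0, 0, 8]]]'

```text
clock: 7.2
eef_pos: [520.3, 163.6, 175.2]
tool_rot: [-3.14, -0.006, 0.0]
force: [0.5, 0.0, -0.1]
width: 70.4
```

```bash
python3 - <<'E'
from w import *
d,W=wrist("w5")
caps(W,65,518,162,12)
E
```

```text
tcp [520.3 163.6 175.2] [-3.14  -0.006  0.   ] F [ 0.5  0.  -0.1] w 70.4 t 7.2
cap n 558 mean [518.1483  163.77217] mec [517.2 163.9] 11.972784042358398 z 64.45083768517794
```

View pics/w5.png

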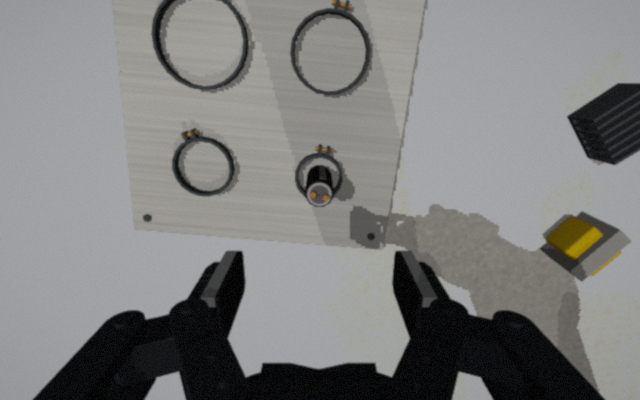

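>>> carry_out --series '[[[0.3, 3, 0, 0, 0, 0, 8], [0.6, 7, 0, 0, 0, 0, 8], [0.9, 11, 0, 0, 0, 0, 8], [1.2, 15, 0, 0, 0, 0, 8], [1.5, 19, 0, 0, 0, 0, 8]]]'

```text
clock: 7.67
eef_pos: [533.3, -28.4, 170.8]
tool_rot: [-3.142, -0.0, 0.001]
force: [1.0, 0.5, -0.3]
width: 80.0
```

>>> carry_out --series '[[[0.3, 4, 0, 0, 0, 0, 8], [0.6, 8, 0, 0, 0, 0, 8], [0.9, 12, 0, 0, 0, 0, 8], [1.2, 16, 0, 0, 0, 0, 8], [1.5, 20, 0, 0, 0, 0, 8]]]'

```text
clock: 8.08
eef_pos: [548.3, -228.6, 170.7]
tool_rot: [-3.141, -0.0, 0.001]
force: [0.5, -0.2, 0.3]
width: 79.9
```

>>> carry_out --series '[[[0.3, 4, 0.5, 0, 0, 0, 7.5], [0.6, 8, 1, 0, 0, 0, 7], [0.9, 10, 2, 0, 0, 0, 6.5], [0.9, 10.5, 3, 0, 0, 0, 6.5], [0.9, 10.5, 3, 0, 0, 0, 6.5]]]'

```text
clock: 8.5
eef_pos: [555.6, -333.1, 138.2]
tool_rot: [-3.141, 0.004, -0.003]
force: [-0.1, 0.8, -0.4]
width: 65.0
```

>>> carry_out --series '[[[0, 0, 0, 0, 0, 0, 6.5], [0, 0, 0, 0, 0, 0, 6.5], [0, 0, 0, 0, 0, 0, 6.5], [0, 0, 0, 0, 0, 0, 6.5]]]'

```text
clock: 8.83
eef_pos: [558.7, -330.0, 141.1]
tool_rot: [-3.141, -0.001, 0.003]
force: [-0.8, -0.6, -0.1]
width: 65.5
```

```bash
python3 - <<'E'
from w import *
d,W=wrist("w6")
caps(W,64,559,-330.6,17.5)
d5=dict(np.load("/tmp/w5.npz"));square(d5)
E
```

```text
tcp [ 558.7 -330.   141.1] [-3.141e+00 -1.000e-03  3.000e-03] F [-0.8 -0.6 -0.1] w 65.5 t 8.83
cap n 1586 mean [ 560.8385  -330.64572] mec [ 559.6 -330.8] 17.419628143310547 z 63.65315974797073
sq [ 5.77387e+02  2.12531e+02 -9.50000e-02] -272
small [517.4 163. ] [1.3 0.9] -53
medium [527.8 272.5] [ 1.  -1.3] -88
large [626.9 152.6] [-1.   1.4] -75
big [637.3 262.1] [-0.5 -0.5] -93
```

View pics/w6.png

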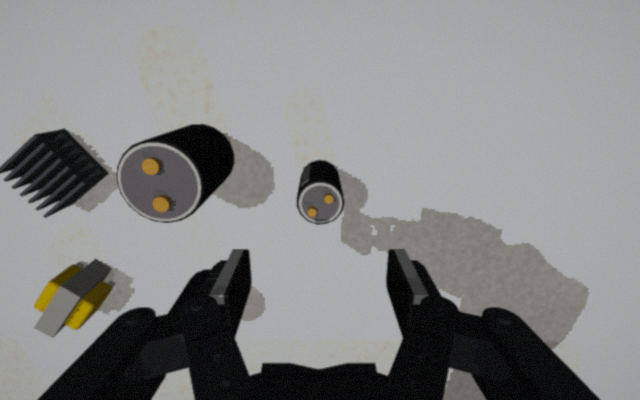

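>>> carry_out --series '[[[0.05, 0.05, 3, 0, 0, 0, 6.5], [0.05, 0.05, 6, 0, 0, 0, 6.5], [0.05, 0.05, 9, 0, 0, 0, 6.5], [0.05, 0.05, 10.6, 0, 0, 0, 6.5], [0.05, 0.05, 11.2, 0, 0, 0, 6.5]]]'

```text
clock: 9.3
eef_pos: [556.8, -330.4, 25.6]
tool_rot: [-3.139, 0.004, 0.002]
force: [-0.1, -0.4, 0.8]
width: 65.3
```

>>> carry_out --series '[[[0, 0, 0, 0, 0, 0, 5], [0, 0, 0, 0, 0, 0, 3], [0, 0, 0, 0, 0, 0, 0], [0, 0, 0, 0, 0, 0, 0], [0, 0, 0, 0, 0, 0, 0]]]'

```text
clock: 9.72
eef_pos: [559.4, -332.7, 30.0]
tool_rot: [3.14, -0.003, 0.001]
force: [-0.3, 0.1, 3.6]
width: 33.6
```

>>> carry_out --series '[[[0, 0, 0, 0, 0, 0, 0], [0, 0, 0, 0, 0, 0, 0], [0, 0, 0, 0, 0, 0, 0]]]'

```text
clock: 9.97
eef_pos: [559.4, -332.7, 30.0]
tool_rot: [3.14, -0.003, 0.001]
force: [-0.6, 1.0, 6.7]
width: 33.6
```

>>> carry_out --series '[[[0, 0, -1, 0, 0, 0, 0], [0, 0, -4, 0, 0, 0, 0], [0, 0, -8, 0, 0, 0, 0], [0, 0, -11, 0, 0, 0, 0], [0, 0, -12, 0, 0, 0, 0]]]'

```text
clock: 10.38
eef_pos: [560.6, -334.0, 154.1]
tool_rot: [3.137, -0.007, 0.0]
force: [1.3, -0.3, 0.1]
width: 33.3
```

>>> carry_out --series '[[[-0.1, -2, 0, 0, 0, 0, 0], [-0.3, -6, 0, 0, 0, 0, 0], [-0.5, -10, 0, 0, 0, 0, 0], [-0.7, -14, 0, 0, 0, 0, 0], [-0.9, -18, 0, 0, 0, 0, 0]]]'

```text
clock: 10.8
eef_pos: [548.3, -150.5, 148.4]
tool_rot: [-3.141, 0.0, 0.0]
force: [1.2, 0.2, -0.8]
width: 33.7
```

>>> carry_out --series '[[[-0.2, -4, 0, 0, 0, 0, 0], [-0.4, -8, 0, 0, 0, 0, 0], [-0.6, -12, 0, 0, 0, 0, 0], [-0.8, -16, 0, 0, 0, 0, 0], [-1, -20, 0, 0, 0, 0, 0]]]'

```text
clock: 11.22
eef_pos: [538.2, 49.6, 148.4]
tool_rot: [-3.142, 0.0, 0.001]
force: [-0.0, -0.2, -0.4]
width: 33.9
```

>>> carry_out --series '[[[-0.2, -4, 0, 0, 0, 0, 0], [-0.4, -8, 0, 0, 0, 0, 0], [-0.6, -12, 0, 0, 0, 0, 0], [-0.8, -16, 0, 0, 0, 0, 0], [-1, -19, 0, 0, 0, 0, 0]]]'

```text
clock: 11.63
eef_pos: [527.6, 242.1, 148.3]
tool_rot: [-3.14, 0.001, 0.004]
force: [-0.1, 1.0, -0.7]
width: 33.8
```

>>> carry_out --series '[[[-0.1, -2, 0, 0, 0, 0, 0], [-0.1, -3.2, 0, 0, 0, 0, 0], [-0.1, -3.2, 0, 0, 0, 0, 0], [-0.1, -3.2, 0, 0, 0, 0, 0], [-0.1, -3.2, 0, 0, 0, 0, 0]]]'

```text
clock: 12.05
eef_pos: [528.3, 267.0, 148.3]
tool_rot: [3.14, 0.0, -0.002]
force: [0.9, -0.3, -0.3]
width: 33.6
```

```bash
python3 - <<'E'
from w import *
d,W=wrist("w7")
caps(W,65,518,162,12)
square(d,("medium","large","big"))
E
```

```text
tcp [528.3 267.  148.3] [ 3.14e+00  0.00e+00 -2.00e-03] F [ 0.9 -0.3 -0.3] w 33.6 t 12.05
cap n 679 mean [518.41565 165.33989] mec [517.1 164. ] 11.989606857299805 z 64.47728306718307
sq [ 5.77393e+02  2.14725e+02 -9.20000e-02] -220
medium [527.7 274.5] [ 1.4 -1.3] -87
large [627.1 154.9] [-1.1  2.4] -101
big [637.2 264.5] [-0.3 -0.8] -89
```

View pics/w7.png

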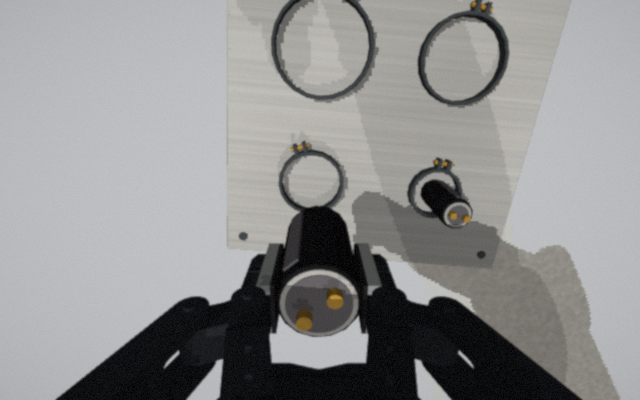

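>>> carry_out --series '[[[0, -0.57, 2.5, 0, 0, 0, 0], [0, -0.57, 5, 0, 0, 0, 0], [0, -0.57, 7.2, 0, 0, 0, 0], [0, -0.57, 8.4, 0, 0, 0, 0], [0, -0.57, 8.8, 0, 0, 0, 0]]]'

```text
clock: 12.52
eef_pos: [527.0, 273.1, 58.4]
tool_rot: [3.139, 0.003, -0.002]
force: [0.4, 0.6, -0.2]
width: 34.1
```

>>> carry_out --series '[[[0, 0, 0, 0, 0, 0, 0], [0, 0, 0, 0, 0, 0, 0], [0, 0, 0.5, 0, 0, 0, 0], [0, 0, 0.5, 0, 0, 0, 0], [0, 0, 0.5, 0, 0, 0, 0]]]'

```text
clock: 12.93
eef_pos: [528.1, 275.7, 55.9]
tool_rot: [-3.141, -0.001, 0.001]
force: [0.0, 0.1, -1.0]
width: 33.7
```

```bash
python3 - <<'E'
from w import *
d,W=wrist("w8")
s=get_image("side");o=s["img"][180:380,100:350];cv2.imwrite("pics/s8.png",cv2.convertScaleAbs(cv2.resize(o,None,fx=2,fy=2),alpha=1.5))
E
```

```text
tcp [528.1 275.7  55.9] [-3.141e+00 -1.000e-03  1.000e-03] F [ 0.   0.1 -1. ] w 33.7 t 12.93
```

View pics/w8.png

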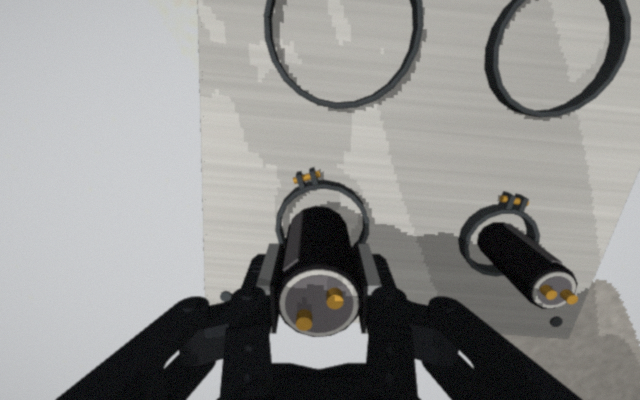

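View pics/s8.png

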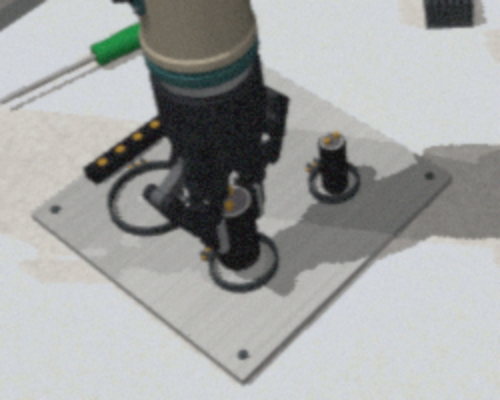

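>>> carry_out --series '[[[0, 0.25, 0.4, 0, 0, 0, 0], [0, 0.25, 0.8, 0, 0, 0, 0], [0, 0.25, 1.2, 0, 0, 0, 0], [0, 0.25, 1.4, 0, 0, 0, 0], [0, 0.25, 1.4, 0, 0, 0, 0]]]'

```text
clock: 13.45
eef_pos: [527.3, 272.8, 40.5]
tool_rot: [3.141, 0.001, 0.001]
force: [-0.3, -0.6, -0.7]
width: 33.8
```

>>> carry_out --series '[[[0, 0, 0.05, 0, 0, 0, 0], [0, 0, 0.1, 0, 0, 0, 0], [0, 0, 0.1, 0, 0, 0, 0], [0, 0, 0.1, 0, 0, 0, 0]]]'

```text
clock: 13.78
eef_pos: [528.0, 273.1, 40.4]
tool_rot: [-3.141, -0.0, 0.001]
force: [-0.7, -0.3, -0.5]
width: 33.8
```

>>> carry_out --series '[[[0, 0, 0.05, 0, 0, 0, 0], [0, 0, 0.1, 0, 0, 0, 0], [0, 0, 0.1, 0, 0, 0, 0], [0, 0, 0.1, 0, 0, 0, 0]]]'

```text
clock: 14.12
eef_pos: [528.0, 273.1, 39.9]
tool_rot: [-3.141, -0.0, 0.001]
force: [-1.0, 0.3, 6.1]
width: 33.5
```

Contact with the plate; releasing.

>>> carry_out --series '[[[0, 0, 0, 0, 0, 0, 3.8], [0, 0, 0, 0, 0, 0, 4.4], [0, 0, 0, 0, 0, 0, 5], [0, 0, 0, 0, 0, 0, 5.5], [0, 0, 0, 0, 0, 0, 5.5]]]'

```text
clock: 14.53
eef_pos: [527.8, 272.9, 39.1]
tool_rot: [3.141, 0.0, 0.001]
force: [0.1, -0.7, -0.2]
width: 54.8
```

>>> carry_out --series '[[[0, 0, -1, 0, 0, 0, 5.5], [0, 0, -4, 0, 0, 0, 5.5], [0, 0, -8, 0, 0, 0, 5.5], [0, 0, -12, 0, 0, 0, 6], [0, 0, -13, 0, 0, 0, 7.5]]]'

```text
clock: 14.95
eef_pos: [531.3, 274.2, 176.1]
tool_rot: [-3.137, -0.009, 0.0]
force: [0.5, -0.0, -0.2]
width: 70.6
```

```bash
python3 - <<'E'
from w import *
d,W=wrist("w9")
caps(W,74,528,273,17.5);caps(W,65,518,163,12)
E
```

```text
tcp [531.3 274.2 176.1] [-3.137 -0.009  0.   ] F [ 0.5 -0.  -0.2] w 70.6 t 14.95
cap n 1308 mean [529.3759  274.12036] mec [528.  274.2] 17.37965202331543 z 73.69529659755021
cap n 548 mean [518.3137  165.21283] mec [517.3 164.2] 11.719442367553711 z 64.54547829913291
```

View pics/w9.png

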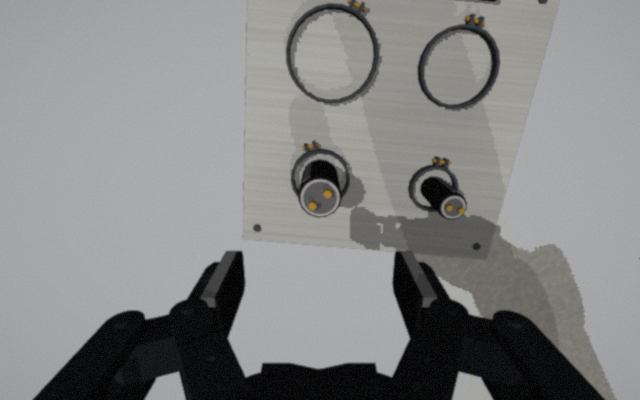

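>>> carry_out --series '[[[-0.5, 3, 0, 0, 0, 0, 8], [-1.2, 7, 0, 0, 0, 0, 8], [-1.9, 11, 0, 0, 0, 0, 8], [-2.6, 15, 0, 0, 0, 0, 8], [-3.3, 19, 0, 0, 0, 0, 8]]]'

```text
clock: 15.42
eef_pos: [493.9, 81.4, 169.1]
tool_rot: [3.141, 0.001, 0.002]
force: [1.2, -0.7, -0.2]
width: 80.2
```

>>> carry_out --series '[[[-0.7, 4, 0, 0, 0, 0, 8], [-1.4, 8, 0, 0, 0, 0, 8], [-2.1, 12, 0, 0, 0, 0, 8], [-2.8, 16, 0, 0, 0, 0, 8], [-3.5, 20, 0, 0, 0, 0, 8]]]'

```text
clock: 15.83
eef_pos: [459.0, -118.7, 169.2]
tool_rot: [-3.141, 0.001, 0.001]
force: [1.7, 0.1, 0.3]
width: 80.1
```

>>> carry_out --series '[[[-0.7, 4, 0.5, 0, 0, 0, 8], [-1.4, 7.5, 1, 0, 0, 0, 8], [-1.8, 10, 2, 0, 0, 0, 8], [-1.8, 10.4, 2.5, 0, 0, 0, 8], [-1.8, 10.4, 2.5, 0, 0, 0, 8]]]'

```text
clock: 16.25
eef_pos: [440.6, -222.8, 143.2]
tool_rot: [-3.141, 0.002, -0.004]
force: [0.6, 0.2, -0.4]
width: 80.0
```

>>> carry_out --series '[[[0, 0, 0, 0, 0, 0, 8], [0, 0, 0, 0, 0, 0, 8], [0, 0, 0, 0, 0, 0, 8], [0, 0, 0, 0, 0, 0, 8]]]'

```text
clock: 16.58
eef_pos: [442.8, -219.7, 144.6]
tool_rot: [-3.141, -0.001, 0.003]
force: [0.1, -0.1, 0.4]
width: 79.9
```

```bash
python3 - <<'E'
from w import *
d,W=wrist("w10")
caps(W,73,443,-220.6,23)
caps(W,82,579,-226,28.5)
E
```

```text
tcp [ 442.8 -219.7  144.6] [-3.141e+00 -1.000e-03  3.000e-03] F [ 0.1 -0.1  0.4] w 79.9 t 16.58
cap n 2864 mean [ 444.43427 -220.73012] mec [ 442.8 -220.7] 23.030588150024414 z 72.749985227425
cap n 2249 mean [ 560.7671  -226.77412] mec [ 568.6 -227.1] 25.895763397216797 z 81.80438737551296
```

View pics/w10.png

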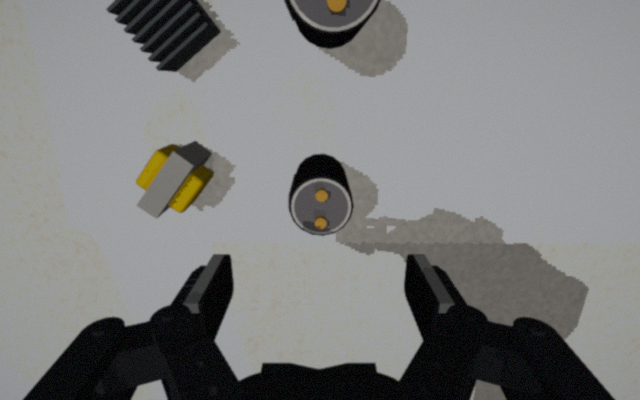

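>>> carry_out --series '[[[0, 0.1, 3, 0, 0, 0, 8], [0, 0.1, 6, 0, 0, 0, 8], [0, 0.1, 8.8, 0, 0, 0, 8], [0, 0.1, 10.2, 0, 0, 0, 8], [0, 0.1, 10.7, 0, 0, 0, 8]]]'

```text
clock: 17.05
eef_pos: [441.2, -220.8, 35.3]
tool_rot: [-3.14, 0.003, 0.002]
force: [-0.2, -0.2, 0.5]
width: 80.0
```

>>> carry_out --series '[[[0, 0, 0, 0, 0, 0, 7], [0, 0, 0, 0, 0, 0, 5.5], [0, 0, 0, 0, 0, 0, 0], [0, 0, 0, 0, 0, 0, 0], [0, 0, 0, 0, 0, 0, 0]]]'

```text
clock: 17.47
eef_pos: [443.2, -222.3, 38.7]
tool_rot: [3.141, -0.002, 0.001]
force: [-0.5, 0.4, 6.6]
width: 45.1
```

>>> carry_out --series '[[[0, 0, 0, 0, 0, 0, 0], [0, 0, 0, 0, 0, 0, 0], [0, 0, 0, 0, 0, 0, 0]]]'

```text
clock: 17.72
eef_pos: [443.2, -222.3, 38.7]
tool_rot: [3.141, -0.002, 0.001]
force: [0.3, 0.1, 7.9]
width: 44.2
```

>>> carry_out --series '[[[0, 0, -1, 0, 0, 0, 0], [0, 0, -4, 0, 0, 0, 0], [0, 0, -8, 0, 0, 0, 0], [0, 0, -11.5, 0, 0, 0, 0], [0, 0, -13, 0, 0, 0, 0]]]'

```text
clock: 18.13
eef_pos: [443.8, -223.1, 172.1]
tool_rot: [3.139, -0.006, 0.0]
force: [0.1, -1.0, -0.8]
width: 44.9
```

>>> carry_out --series '[[[0.8, -1.6, 0, 0, 0, 0, 0], [2.2, -4.6, 0, 0, 0, 0, 0], [3.8, -8, 0, 0, 0, 0, 0], [5.4, -11.2, 0, 0, 0, 0, 0], [7, -14.4, 0, 0, 0, 0, 0]]]'

```text
clock: 18.55
eef_pos: [512.4, -76.4, 168.4]
tool_rot: [-3.141, -0.001, 0.0]
force: [-0.5, -0.3, -1.3]
width: 44.6
```

>>> carry_out --series '[[[1.6, -3.3, 0, 0, 0, 0, 0], [3.2, -6.6, 0, 0, 0, 0, 0], [4.8, -9.9, 0, 0, 0, 0, 0], [6.4, -13.2, 0, 0, 0, 0, 0], [8, -16.5, 0, 0, 0, 0, 0]]]'

```text
clock: 18.97
eef_pos: [592.1, 88.9, 168.2]
tool_rot: [-3.142, -0.0, 0.001]
force: [0.3, -0.3, -1.6]
width: 44.6
```

>>> carry_out --series '[[[1.5, -3, 0, 0, 0, 0, 0], [2.5, -5.2, 0, 0, 0, 0, 0], [3.1, -6.5, 0, 0, 0, 0, 0], [3.1, -6.5, 0, 0, 0, 0, 0], [3.1, -6.5, 0, 0, 0, 0, 0]]]'

```text
clock: 19.38
eef_pos: [622.4, 152.5, 167.6]
tool_rot: [3.141, 0.0, 0.002]
force: [0.4, 0.2, -1.9]
width: 44.5
```

>>> carry_out --series '[[[0, 0, 0, 0, 0, 0, 0], [0, 0, 0, 0, 0, 0, 0], [0, 0, 0, 0, 0, 0, 0]]]'

```text
clock: 19.63
eef_pos: [622.7, 150.3, 167.7]
tool_rot: [3.141, 0.0, -0.001]
force: [0.1, -0.8, -1.8]
width: 44.3
```

```bash
python3 - <<'E'
from w import *
d,W=wrist("w11")
square(d,("large",))
square(d,("large","big"))
E
```

```text
tcp [622.7 150.3 167.7] [ 3.141e+00  0.000e+00 -1.000e-03] F [ 0.1 -0.8 -1.8] w 44.3 t 19.63
sq [ 5.75481e+02  2.11021e+02 -4.20000e-02] -78
large [628.1 153.8] [-0.  0.] -78
sq [ 5.78356e+02  2.12473e+02 -9.20000e-02] -174
large [628.1 152.7] [-0.1  1. ] -78
big [638.2 262.2] [-0.1 -1. ] -107
```

View pics/w11.png

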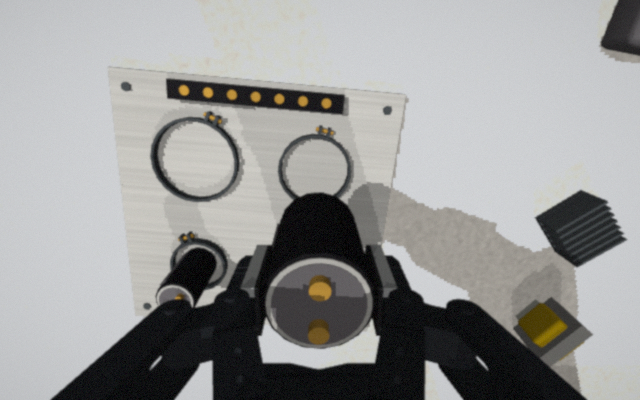

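>>> carry_out --series '[[[0.45, -0.05, 3, 0, 0, 0, 0], [0.45, -0.05, 6, 0, 0, 0, 0], [0.45, -0.05, 9, 0, 0, 0, 0], [0.45, -0.05, 10.5, 0, 0, 0, 0], [0.45, -0.05, 11, 0, 0, 0, 0]]]'

```text
clock: 20.1
eef_pos: [625.0, 151.4, 54.2]
tool_rot: [3.14, 0.006, -0.0]
force: [0.6, 0.2, -2.0]
width: 44.4
```

>>> carry_out --series '[[[0, 0, 0, 0, 0, 0, 0], [0, 0, 0, 0, 0, 0, 0], [0, 0, 0, 0, 0, 0, 0], [0, 0, 0, 0, 0, 0, 0]]]'

```text
clock: 20.43
eef_pos: [628.7, 152.8, 59.0]
tool_rot: [-3.141, -0.003, 0.001]
force: [-0.4, 0.6, -1.7]
width: 44.6
```

```bash
python3 - <<'E'
from w import *
d,W=wrist("w12")
s=get_image("side");o=s["img"][180:380,100:350];cv2.imwrite("pics/s12.png",cv2.convertScaleAbs(cv2.resize(o,None,fx=2,fy=2),alpha=1.5))
E
```

```text
tcp [628.7 152.8  59. ] [-3.141e+00 -3.000e-03  1.000e-03] F [-0.4  0.6 -1.7] w 44.6 t 20.43
```

View pics/w12.png

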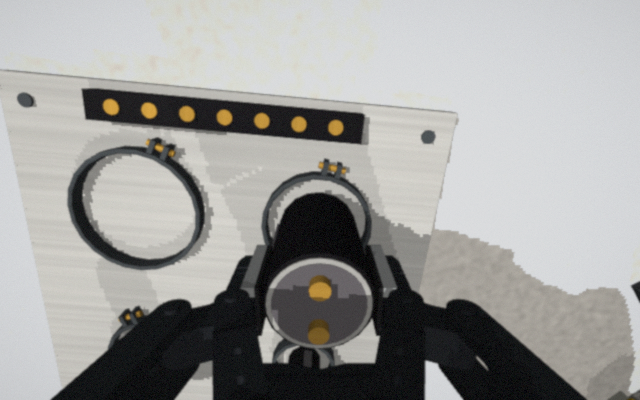

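View pics/s12.png

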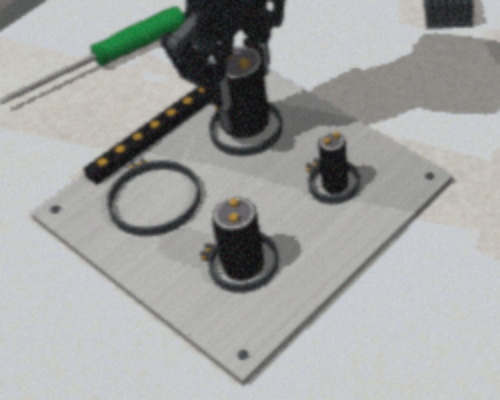

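>>> carry_out --series '[[[-0.05, 0, 0.3, 0, 0, 0, 0], [-0.1, 0, 0.6, 0, 0, 0, 0], [-0.1, 0, 0.8, 0, 0, 0, 0], [-0.1, 0, 0.9, 0, 0, 0, 0], [-0.1, 0, 0.9, 0, 0, 0, 0]]]'

```text
clock: 20.95
eef_pos: [626.2, 152.7, 48.8]
tool_rot: [-3.141, 0.001, 0.001]
force: [-2.8, -0.4, 4.5]
width: 44.7
```

>>> carry_out --series '[[[0, 0, 0.05, 0, 0, 0, 0], [0, 0, 0.1, 0, 0, 0, 0], [0, 0, 0.1, 0, 0, 0, 0], [0, 0, 0.1, 0, 0, 0, 0]]]'

```text
clock: 21.28
eef_pos: [626.3, 152.7, 48.8]
tool_rot: [-3.141, 0.0, 0.001]
force: [-3.9, 0.4, 10.7]
width: 44.8
```

>>> carry_out --series '[[[0, 0, 0, 0, 0, 0, 4.9], [0, 0, 0, 0, 0, 0, 5.5], [0, 0, 0, 0, 0, 0, 6], [0, 0, 0, 0, 0, 0, 6.5], [0, 0, 0, 0, 0, 0, 6.5]]]'

```text
clock: 21.7
eef_pos: [626.4, 152.5, 47.1]
tool_rot: [3.141, 0.0, 0.001]
force: [0.2, 0.7, -0.0]
width: 64.8
```

>>> carry_out --series '[[[0, 0, -1, 0, 0, 0, 6.5], [0, 0, -4, 0, 0, 0, 6.5], [0, 0, -8, 0, 0, 0, 6.5], [0, 0, -11, 0, 0, 0, 7], [0, 0, -12, 0, 0, 0, 8]]]'

```text
clock: 22.12
eef_pos: [629.5, 152.9, 173.3]
tool_rot: [-3.14, -0.009, 0.001]
force: [0.5, -0.8, 1.0]
width: 79.4
```

```bash
python3 - <<'E'
from w import *
d,W=wrist("w13")
caps(W,83,627,153,23);
E
```

```text
tcp [629.5 152.9 173.3] [-3.14e+00 -9.00e-03  1.00e-03] F [ 0.5 -0.8  1. ] w 79.4 t 22.12
cap n 2465 mean [627.445   153.99762] mec [626. 154.] 22.93831443786621 z 82.76800602946429
```

View pics/w13.png

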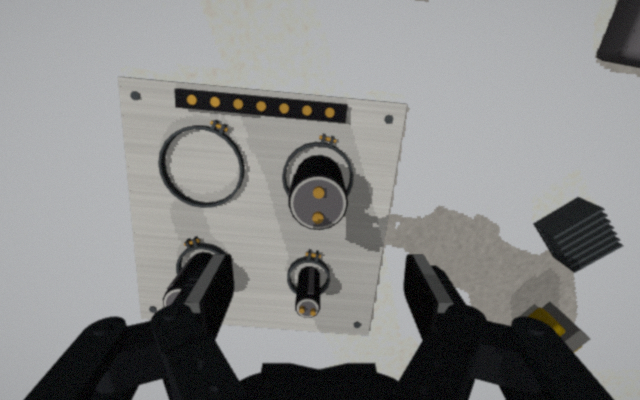

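>>> carry_out --series '[[[-0.4, 3, 0, 0, 0, 0, 8.5], [-0.9, 7, 0, 0, 0, 0, 8.5], [-1.4, 11, 0, 0, 0, 0, 8.5], [-1.9, 15, 0, 0, 0, 0, 8.5], [-2.4, 19, 0, 0, 0, 0, 8.5]]]'

```text
clock: 22.58
eef_pos: [601.2, -38.9, 166.3]
tool_rot: [-3.142, 0.002, 0.001]
force: [1.0, -0.2, -0.5]
width: 84.9
```

>>> carry_out --series '[[[-0.5, 4, 0, 0, 0, 0, 8.5], [-1, 8, 0, 0, 0, 0, 8.5], [-1.5, 12, 0, 0, 0, 0, 8.5], [-2, 16, 0, 0, 0, 0, 8.5], [-2.4, 18, 0, 0, 0, 0, 8.5]]]'

```text
clock: 23.0
eef_pos: [576.3, -224.2, 166.5]
tool_rot: [3.138, 0.002, -0.005]
force: [0.5, -1.0, 0.5]
width: 84.9
```

>>> carry_out --series '[[[0, 0.9, 0, 0, 0, 0, 8.5], [0, 0.9, 0, 0, 0, 0, 8.5], [0, 0.9, 0, 0, 0, 0, 8.5], [0, 0.9, 0, 0, 0, 0, 8.5], [0, 0.9, 0, 0, 0, 0, 8.5]]]'

```text
clock: 23.42
eef_pos: [579.5, -223.4, 167.0]
tool_rot: [-3.14, 0.0, 0.005]
force: [-0.8, -0.3, 0.3]
width: 85.0
```

```bash
python3 - <<'E'
from w import *
d,W=wrist("w14")
caps(W,82,579.5,-226.5,28.5)
E
```

```text
tcp [ 579.5 -223.4  167. ] [-3.14   0.     0.005] F [-0.8 -0.3  0.3] w 85.0 t 23.42
cap n 4000 mean [ 581.31946 -226.97011] mec [ 579.4 -227. ] 28.390424728393555 z 81.80023001405989
```

View pics/w14.png

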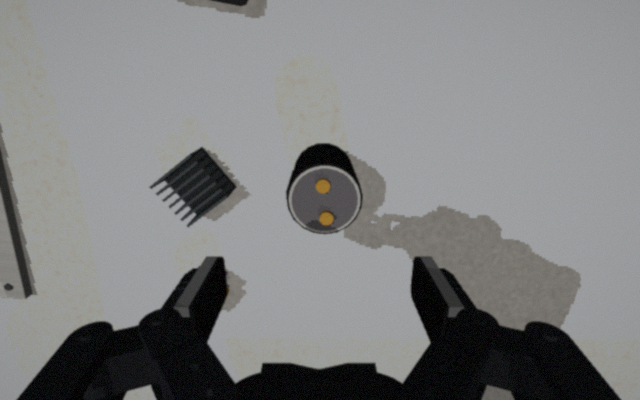

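>>> carry_out --series '[[[0, 0.15, 0.5, 0, 0, 0, 8.5], [0, 0.15, 1, 0, 0, 0, 8.5], [0, 0.15, 1, 0, 0, 0, 8.5], [0, 0.15, 1, 0, 0, 0, 8.5], [0, 0.15, 1, 0, 0, 0, 8.5]]]'

```text
clock: 23.88
eef_pos: [578.7, -227.9, 157.2]
tool_rot: [-3.142, 0.0, 0.001]
force: [-0.1, -0.2, -0.7]
width: 85.3
```

>>> carry_out --series '[[[0.05, -0.05, 2.5, 0, 0, 0, 8.5], [0.05, -0.05, 5.5, 0, 0, 0, 8.5], [0.05, -0.05, 8.5, 0, 0, 0, 8.5], [0.05, -0.05, 10.4, 0, 0, 0, 8.5], [0.05, -0.05, 11, 0, 0, 0, 8.5]]]'

```text
clock: 24.3
eef_pos: [577.1, -226.5, 44.1]
tool_rot: [-3.14, 0.005, 0.001]
force: [-0.1, 0.4, -0.0]
width: 85.0
```

>>> carry_out --series '[[[0, 0, 0, 0, 0, 0, 8], [0, 0, 0, 0, 0, 0, 7], [0, 0, 0, 0, 0, 0, 6], [0, 0, 0, 0, 0, 0, 0], [0, 0, 0, 0, 0, 0, 0]]]'

```text
clock: 24.72
eef_pos: [580.7, -227.9, 49.4]
tool_rot: [3.14, -0.004, 0.001]
force: [-0.8, 1.2, 6.8]
width: 55.9
```

>>> carry_out --series '[[[0, 0, 0, 0, 0, 0, 0], [0, 0, 0, 0, 0, 0, 0], [0, 0, 0, 0, 0, 0, 0], [0, 0, 0, 0, 0, 0, 0]]]'

```text
clock: 25.05
eef_pos: [580.7, -228.0, 49.4]
tool_rot: [3.14, -0.004, 0.001]
force: [-1.2, 0.2, 7.5]
width: 55.8
```

>>> carry_out --series '[[[0, 0, -1, 0, 0, 0, 0], [0, 0, -4, 0, 0, 0, 0], [0, 0, -8, 0, 0, 0, 0], [0, 0, -11.5, 0, 0, 0, 0], [0, 0, -13, 0, 0, 0, 0]]]'

```text
clock: 25.47
eef_pos: [581.3, -228.7, 183.0]
tool_rot: [3.139, -0.007, 0.0]
force: [1.0, 0.4, -1.4]
width: 55.7
```

>>> carry_out --series '[[[0.2, -2, 0, 0, 0, 0, 0], [0.6, -5.5, 0, 0, 0, 0, 0], [1.1, -9.3, 0, 0, 0, 0, 0], [1.5, -13, 0, 0, 0, 0, 0], [1.9, -16.7, 0, 0, 0, 0, 0]]]'

```text
clock: 25.88
eef_pos: [597.8, -58.7, 178.1]
tool_rot: [-3.141, -0.0, 0.0]
force: [0.4, 0.1, -2.1]
width: 55.6
```

>>> carry_out --series '[[[0.4, -3.7, 0, 0, 0, 0, 0], [0.9, -7.4, 0, 0, 0, 0, 0], [1.3, -11.1, 0, 0, 0, 0, 0], [1.7, -14.8, 0, 0, 0, 0, 0], [2.1, -18.5, 0, 0, 0, 0, 0]]]'

```text
clock: 26.3
eef_pos: [618.5, 126.4, 178.1]
tool_rot: [-3.142, -0.0, 0.001]
force: [0.4, 0.6, -1.9]
width: 55.5
```

>>> carry_out --series '[[[0.4, -3.7, 0, 0, 0, 0, 0], [0.9, -7.4, 0, 0, 0, 0, 0], [1.3, -10.5, 0, 0, 0, 0, 0], [1.6, -12.7, 0, 0, 0, 0, 0], [1.7, -13.5, 0, 0, 0, 0, 0]]]'

```text
clock: 26.72
eef_pos: [634.7, 266.0, 177.5]
tool_rot: [-3.138, 0.0, 0.007]
force: [-0.5, 0.0, -0.9]
width: 55.6
```

>>> carry_out --series '[[[0, 0, 0, 0, 0, 0, 0], [0, 0, 0, 0, 0, 0, 0], [0, 0, 0, 0, 0, 0, 0], [0, 0, 0, 0, 0, 0, 0], [0, 0, 0, 0, 0, 0, 0]]]'

```text
clock: 27.13
eef_pos: [636.2, 257.4, 177.6]
tool_rot: [3.141, -0.0, -0.002]
force: [-0.4, -0.1, -1.8]
width: 55.5
```

```bash
python3 - <<'E'
from w import *
d,W=wrist("w15")
square(d,("big",))
E
```

```text
tcp [636.2 257.4 177.6] [ 3.141e+00 -0.000e+00 -2.000e-03] F [-0.4 -0.1 -1.8] w 55.5 t 27.13
sq [ 5.79789e+02  2.10968e+02 -5.10000e-02] -65
big [637.5 263.1] [0. 0.] -65
```

View pics/w15.png

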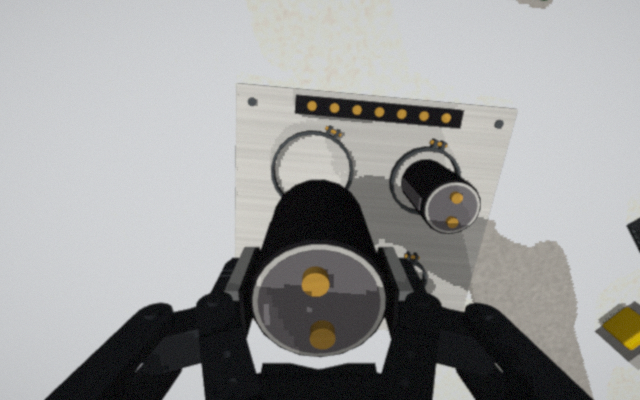

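>>> carry_out --series '[[[0.1, -0.25, 2.5, 0, 0, 0, 0], [0.1, -0.25, 5.5, 0, 0, 0, 0], [0.1, -0.25, 8, 0, 0, 0, 0], [0.1, -0.25, 9.4, 0, 0, 0, 0], [0.1, -0.25, 10, 0, 0, 0, 0]]]'

```text
clock: 27.6
eef_pos: [635.3, 261.0, 74.7]
tool_rot: [3.14, 0.004, 0.0]
force: [-0.6, -0.1, -2.4]
width: 55.4
```

>>> carry_out --series '[[[0, 0, 0, 0, 0, 0, 0], [0, 0, 0, 0, 0, 0, 0], [0, 0, 0, 0, 0, 0, 0], [0, 0, 0, 0, 0, 0, 0]]]'

```text
clock: 27.93
eef_pos: [638.1, 262.5, 79.2]
tool_rot: [-3.14, -0.003, 0.001]
force: [-0.6, 0.7, -2.6]
width: 55.7
```

```bash
python3 - <<'E'
from w import *
d,W=wrist("w16")
s=get_image("side");o=s["img"][180:380,100:350];cv2.imwrite("pics/s16.png",cv2.convertScaleAbs(cv2.resize(o,None,fx=2,fy=2),alpha=1.5))
E
```

```text
tcp [638.1 262.5  79.2] [-3.14e+00 -3.00e-03  1.00e-03] F [-0.6  0.7 -2.6] w 55.7 t 27.93
```

View pics/w16.png

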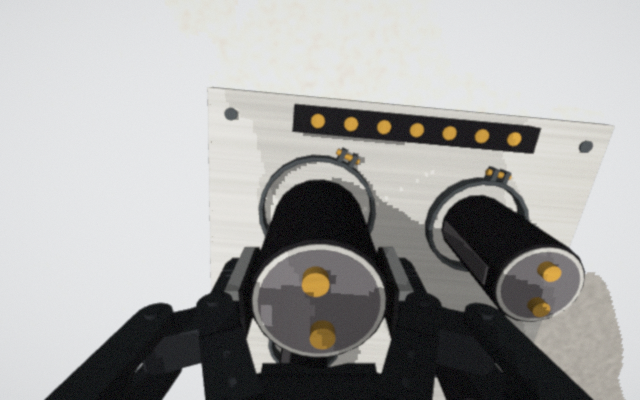

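View pics/s16.png

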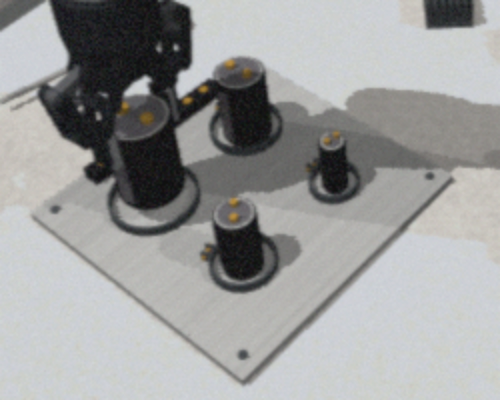

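>>> carry_out --series '[[[0, 0, 0.6, 0, 0, 0, 0], [0, 0, 1.2, 0, 0, 0, 0], [0, 0, 1.5, 0, 0, 0, 0], [0, 0, 1.7, 0, 0, 0, 0], [0, 0, 1.75, 0, 0, 0, 0]]]'

```text
clock: 28.45
eef_pos: [636.4, 261.9, 59.5]
tool_rot: [3.141, 0.001, 0.001]
force: [-2.0, -1.1, 3.4]
width: 55.6
```

>>> carry_out --series '[[[0, 0, 0, 0, 0, 0, 0], [0, 0, 0.05, 0, 0, 0, 0], [0, 0, 0.1, 0, 0, 0, 0], [0, 0, 0.1, 0, 0, 0, 0], [0, 0, 0.1, 0, 0, 0, 0]]]'

```text
clock: 28.87
eef_pos: [637.0, 262.1, 59.5]
tool_rot: [-3.141, -0.0, 0.001]
force: [-2.1, -0.7, 5.3]
width: 55.5
```

>>> carry_out --series '[[[0, 0, 0, 0, 0, 0, 6], [0, 0, 0, 0, 0, 0, 6.5], [0, 0, 0, 0, 0, 0, 7], [0, 0, 0, 0, 0, 0, 7.6], [0, 0, 0, 0, 0, 0, 7.6]]]'

```text
clock: 29.28
eef_pos: [637.0, 262.1, 58.6]
tool_rot: [-3.142, -0.0, 0.001]
force: [-0.7, -0.1, 0.1]
width: 75.6
```

>>> carry_out --series '[[[0, 0, -1, 0, 0, 0, 7.6], [0, 0, -4, 0, 0, 0, 7.6], [0, 0, -8, 0, 0, 0, 7.6], [0, 0, -12, 0, 0, 0, 8], [0, 0, -14, 0, 0, 0, 8]]]'

```text
clock: 29.7
eef_pos: [639.4, 262.6, 205.0]
tool_rot: [-3.139, -0.007, 0.001]
force: [1.7, -0.3, 0.8]
width: 79.8
```

>>> carry_out --series '[[[-1, 3, 0, 0, 0, 0, 8], [-3, 7, 0, 0, 0, 0, 8], [-5, 11, 0, 0, 0, 0, 8], [-7, 15, 0, 0, 0, 0, 8], [-9, 19, 0, 0, 0, 0, 8]]]'

```text
clock: 30.12
eef_pos: [551.6, 81.4, 199.8]
tool_rot: [-3.141, -0.001, 0.001]
force: [0.6, -0.5, 0.2]
width: 79.9
```

>>> carry_out --series '[[[0, 4, 0, 0, 0, 0, 8], [0, 8, 0, 0, 0, 0, 8], [0, 10, 0, 0, 0, 0, 8], [0, 10, 0, 0, 0, 0, 8], [0, 10, 0, 0, 0, 0, 8]]]'

```text
clock: 30.53
eef_pos: [552.7, -18.6, 199.7]
tool_rot: [3.142, -0.001, -0.003]
force: [-0.6, 1.2, 0.3]
width: 80.0
```

```bash
python3 - <<'E'
from w import *
print(read_state()["eef_pos"].round(1),read_state()["clock"])
t=get_image("top");s=get_image("side")
W=cloud(t)
for k,x,y,h,r in(("s",517.5,162,65,12),("m",528,272,74,17.5),("l",626.5,153,83,23),("b",637,262,92,28.5)):print(k);caps(W,h,x,y,r)
o=[cv2.convertScaleAbs(cv2.resize(i["img"][a:b,c:e],None,fx=2,fy=2,interpolation=2),alpha=1.5) for i,(a,b,c,e) in((t,(100,290,120,520)),(s,(90,370,80,460)))]
cv2.imwrite("pics/t17.png",o[0]);cv2.imwrite("pics/s17.png",o[1])
t0=dict(np.load("/tmp/top0.npz"));W0=cloud(t0)
for n,x,y in(("hs",570,-95),("tr",450,-90)):
  for w in (W0,W):
    m=(w[...,2]>12)&(w[...,2]<55)&(abs(w[...,0]-x)<60)&(abs(w[...,1]-y)<60);print(n,m.sum(),w[m].mean(0).round(1))
E
```

```text
[552.7 -18.6 199.7] 30.5333
s
cap n 0 mean [nan nan] mec [0. 0.] 0.0 z nan
m
cap n 225 mean [527.4152  272.84308] mec [527.5 273.6] 17.497243881225586 z 74.8968667885573
l
cap n 53 mean [627.41437 170.9859 ] mec [627.1 168.1] 17.034225463867188 z 83.87094676513027
b
cap n 617 mean [635.0221  261.63226] mec [635.4 262.7] 28.81671142578125 z 93.09764009113019
hs 272 [ 568.3 -104.5   30. ]
hs 164 [ 561.3 -111.2   30.2]
tr 502 [449.  -98.6  42.3]
tr 500 [449.1 -98.7  42.4]w.py:14: RuntimeWarning: Mean of empty slice.
  P=W[m][:,:2].astype(np.float32);c,R_=cv2.minEnclosingCircle(P);print("cap n",m.sum(),"mean",P.mean(0),"mec",np.round(c,1),R_,"z",np.median(W[m][:,2]))
  ret = um.true_divide(
  return _methods._mean(a, axis=axis, dtype=dtype,
  ret = ret.dtype.type(ret / rcount)
```

View pics/t17.png

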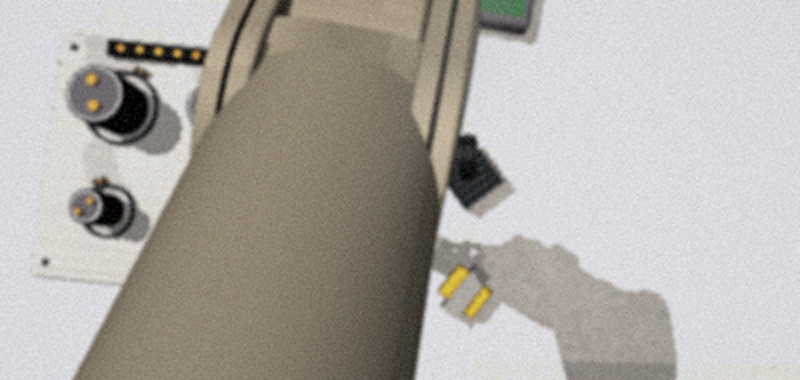

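View pics/s17.png

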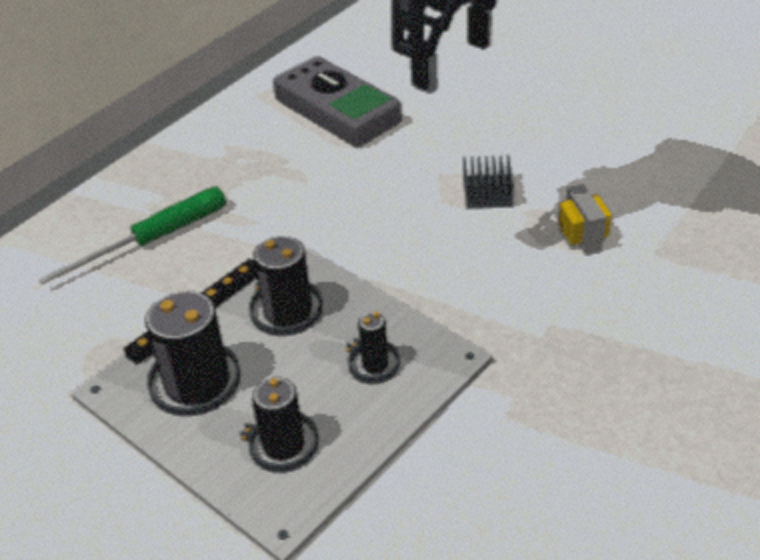

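```bash
python3 - <<'E'
from h import *
from cell import get_image,finish_job
s=get_image("side");W=cloud(s);s0=dict(np.load("/tmp/side0.npz"));W0=cloud(s0)
for k,x,y,h,r in(("s",516,166,65,12),("m",526,277,74,17.5),("l",625,157,83,23),("b",635,266,92,28.5)):
    m=(np.hypot(W[...,0]-x,W[...,1]-y)<r+12)&(abs(W[...,2]-h)<2.5);print(k,m.sum(),W[m].mean(0).round(1))
for n,x,y in(("hs",570,-95),("tr",450,-95)):
  for w in (W0,W):
    m=(w[...,2]>12)&(w[...,2]<55)&(abs(w[...,0]-x)<50)&(abs(w[...,1]-y)<55);print(n,m.sum(),w[m].mean(0).round(1))
print(finish_job())
E
```

```text
s 100 [516.6 167.5  65. ]
m 254 [526.5 277.5  74.5]
l 311 [624.6 158.3  83.4]
b 580 [634.2 266.9  92.6]
hs 299 [ 565.7 -100.6   25.6]
hs 301 [ 565.4 -100.5   25.5]
tr 591 [446.7 -88.6  34.9]
tr 592 [446.6 -88.8  35. ]
the job is handed in; nothing more can be done
None
```

All four can capacitors now stand upright in their matching clamp rings. I placed them smallest to largest, lowered each one until it touched the plate, then let it go. The job was handed in at about 30.6 s, with the arm retracted and touching nothing.

- **Upright and flat:** the side camera put the can tops at 65.0, 74.5, 83.4 and 92.6 mm. Those match can height plus the 10 mm plate to within 0.6 mm.
- **Centring:** can positions agreed with the ring centres to about 1–2 mm, against 8 mm of play.
- **Heat sink and transformer:** in the side view they had not moved beyond measurement noise (0.3 mm or less).

**Checks that failed or disagreed:**
- **Top camera:** in the last top view the arm hid the small can, most of the large can and part of the heat sink. The top-view numbers for those three are not usable, so I relied on the side and wrist views.
- **Side camera:** its y readings were about 5 mm higher than the top and wrist cameras on the plate, before and after placing. I took this as a calibration offset and set the final positions from the wrist camera.

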